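# Crank the test jack's foot down onto the cell

### The job

Two bench jacks stand on the battery test bench and only one has a cell standing in its cup. Turn that jack's crank clockwise until its foot has met the top of the cell and the crank turns clearly heavier, so that the foot presses firmly on the cell; stop there without crushing it, and let go of the crank. Leave the crank of the other, empty jack alone.

Things in the scene. Friction and masses are not known exactly. Their poses are not given: they have to be found in the camera images.
- jack: The jack with a cell in its cup, fixed to the bench: dark steel base 135 x 90 x 18 mm, aluminium column on the robot's side, grey round housing overhead with a crank on top. Origin on the bench straight below the vertical crank axis, z up; cup, cell and foot are centred on that axis. The flat crank arm's top is 246 to 248 mm up; only the upright grip rises above it.
- jack_knob (a point): Centre of that jack's crank grip: an upright black plastic cylinder 26 mm in diameter and 45 mm tall, 50 mm from the crank axis, this point 271 mm above the bench. It spins freely on its pin, so it can be gripped and carried round at constant gripper yaw.
- jack_crank (a joint): Crank angle, grows clockwise seen from above, starts 0.1 to 2.9 rad; the foot sinks 8 mm per rad. Free turning takes 4 N at the grip (friction; less when paused); once the foot is on the cell each further 0.1 rad adds 0.6 N there and 4 N on the cell, so a rise of 3 N at the grip (0.5 rad) is a firm 20 N. Released, it stays put; above 25 N on the cell it turns back until 25 N.
- jack_foot: The jack's foot: brass disc 24 mm wide, 8 mm thick, on a sprung pin (5 N per mm, 16 mm travel) under the housing, above the cell. Origin at the centre of its underside; it starts 101 to 125 mm above the bench and meets the cell's top at 83 mm. 7 to 45 N on the cell is wanted at the end; over 65 N crushes it.
- cell: The grey battery cell standing loose in the jack's 16 mm deep cup: 26 mm in diameter, 65 mm tall; origin at the centre of its underside, 18 mm above the bench, its top 83 mm above the bench.
- spare_knob (a point): Centre of the crank grip of the other jack, which is identical but has an empty cup. Must stay where it is.
Not all that is in view belongs to the job. What is shaped like the cell but purple, red or turquoise is not meant.

How it is judged:
At the end, for the whole second after the job is handed in: The foot presses on the cell with 7 to 45 N and is at rest, the cell stands upright (within 10 degrees) in the jack's cup (within 10 mm of the jack's axis), and the other jack's crank grip is within 20 mm of where it was (contact force between jack_foot and cell between 7 and 45 N and angle between cell's own z axis and vertical below 0.17 rad and horizontal distance between cell and jack below 0.01 m and distance of spare_knob from where it was at the start of the episode below 0.02 m and linear speed of jack_foot below 0.02 m/s); the robot touches nothing.
It fails at once if the cell is crushed: the foot presses on it with more than 65 N (contact force between jack_foot and cell above 65 N).
It fails at once if the empty jack's crank is turned (its grip moves more than 20 mm) (distance of spare_knob from where it was at the start of the episode above 0.02 m).
It also fails if it takes over 51 s, if anything falls off the work surface, if the arm or the gripper's body presses on something with over 40 N, if the wrist force passes 120 N, or if a joint passes its speed limit or range.

### The arm

A 6-joint arm with a two-finger parallel gripper is mounted at the origin on the work surface. World frame = base frame: x ahead of the robot, y to its left, z up, the work surface at z = 0. Lengths are in m, angles in rad, forces in N, time in s.
With the tool pointing down it reaches from about 0.325 to 0.9 m from the base axis. Payload 6.1 kg.
Tool frame: the origin (TCP) lies on the centre line of the jaws, within the pads' length; the fingertips stand 14 mm ahead of it and the grasp point (between the pads) lies 5 mm behind it; z points along the fingers, y is the line along which they close (so a half turn about z gives the same grasp; the last joint's range is limited). The gripper opens to 87 mm and grips with 3 to 60 N. Pads are 19 mm wide; open, the fingers measure 117 mm over their backs; the gripper's body (75 mm by 190 mm) begins 51 mm behind the grasp point.
Start: joints at [-1.353, 0.22, 1.526, -0, 1.395, -0.126], TCP at [0.211, -0.588, 0.214] pointing down, gripper open.
Joint ranges: [-2.98, 2.98], [-0.91, 2.08], [0.09, 2.57], [-1.24, 4.39], [0.2, 2.65], [-2.68, 2.68]. Speed limits (rad/s): [2.57, 2.57, 3.01, 3.14, 3.14, 3.14].

### API

Orientations are given as a unit quaternion [x, y, z, w].
In Python, from plant import bot gives the robot as it stands.
- The arm moves only by the shell command python3 -m creep 'ROWS' [FORCE]. ROWS is JSON, one flat list of numbers, 7 for each row, row after row: the gripper command: -1 is shut, 1 is fully open, values between are in proportion, then the shift along the tool's x, y, z scaled (see below), then the turn, a rotation vector about the tool's x, y, z scaled (see below). In form: [gripper, x, y, z, rx, ry, rz, gripper, x, y, z, rx, ry, rz, ...]. A call has 1 to 12 rows; each row is the pose to reach, as a shift and turn from the pose commanded when the call began, along the tool's axes at that moment, turning the shorter way round; what a row does not reach only later rows make up. The controller multiplies each number of a shift by 100 mm and each number of a turn by pi rad. A row lasts 1/8 s, in which the tool goes at most 62.5 mm and 10.7 degrees, less where a joint would pass 70% of its speed; a pose out of reach is approached as far as the arm can. A call with a number of a shift or a turn outside -1 to 1 is refused whole. A call with a gripper value outside its range is refused whole. The fingers move at their own pace and stop on an object; FORCE is the grip in N (left out, the last holds). Time passes only in rows, so rows that repeat a pose let the fingers close. It gives the time, the measured TCP pose, the force, the opening and the grip force at its end, in the units of the state.
- bot.sense(): the state, without advancing time (a new reading comes with each control period).
- bot.snapshot(name): name is "scene" or "top" or "wrist"; returns a dict with "img" (400x640x3 uint8, red, green, blue), "camera_matrix" (3x3 intrinsics, pixels), "dist_coeffs" ([k1, k2, p1, p2, k3] as OpenCV has them; the pictures are not rectified), "R" (3x3) and "t" (3): a world point X has camera coordinates R X + t. Camera axes: x right, y down, z forward; pixel columns grow to the right and rows downward; lengths in m; the calibration is good to about 2 mm. A picture is of the moment at which its call begins. There is no depth.
- bot.sign_off(): hands the job in; it is judged then, once.
The state is a dict: "time": time; "joint_pos": joint angles; "qvel": joint speeds; "effort": joint torques, N m; "tool_pos": TCP position; "ee_rot": TCP orientation; "ft_force": force on the tool from outside, world axes, zero at the start; "moment": the same for the moment, N m; "gripper_width": finger opening in m; "gripper_force": force on a finger pad.
Only numpy, scipy, OpenCV 4.12 (cv2) and the standard library are available. Lean on these libraries where they do the work, as an engineer would, in place of code of your own. Each camera call takes 0.05 s, during which the arm holds its last target. There are 200 camera calls.

## Working session

There is one attempt and no reset: what is moved stays moved. The work goes in short steps, Python scripts to look and compute and a shell command to move; the robot and the scene stay as the last step left them, time stands still between calls to the robot, and variables do not carry over. Pictures are saved under pics/ and viewed, at most 10 in all, crops included, and the job is handed in when it is done.

```bash
mkdir -p pics; ls; python3 - <<'E'
from plant import bot
import cv2,numpy as np
for n in("scene","top"):
    s=bot.snapshot(n);cv2.imwrite(f"pics/{n}0.png",s["img"][:,:,::-1]);np.savez(f"{n}0.npz",**s)
    print(n,np.round(s["R"],3).tolist(),np.round(s["t"],3),s["camera_matrix"].tolist(),s["dist_coeffs"])
st=bot.sense();print(st["time"],st["tool_pos"],st["ee_rot"],st["ft_force"])
E
```

```text
pics
scene [[-0.343, 0.939, 0.006], [0.705, 0.262, -0.66], [-0.621, -0.222, -0.752]] [ 0.164 -0.284  1.404] [[441.5488616772507, 0.0, 318.7132603070168], [0.0, 441.5488616772507, 197.4032440413044], [0.0, 0.0, 1.0]] [-0.06257589  0.          0.          0.          0.        ]
top [[-0.022, -0.999, 0.029], [-0.991, 0.018, -0.132], [0.132, -0.032, -0.991]] [0.028 0.576 0.933] [[373.2223909768267, 0.0, 318.4404467341206], [0.0, 373.2223909768267, 207.51521027296695], [0.0, 0.0, 1.0]] [-0.03777943  0.          0.          0.          0.        ]
0.1 [ 0.21050466 -0.58787626  0.21335847] [ 9.85261261e-01  1.71054070e-01 -5.52176041e-05 -8.66034670e-04] [-0.26704638 -0.19022528  0.74820353]
```

View pics/scene0.png

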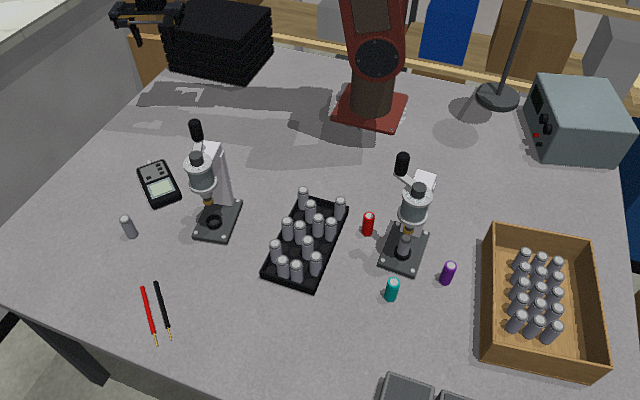

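View pics/top0.png

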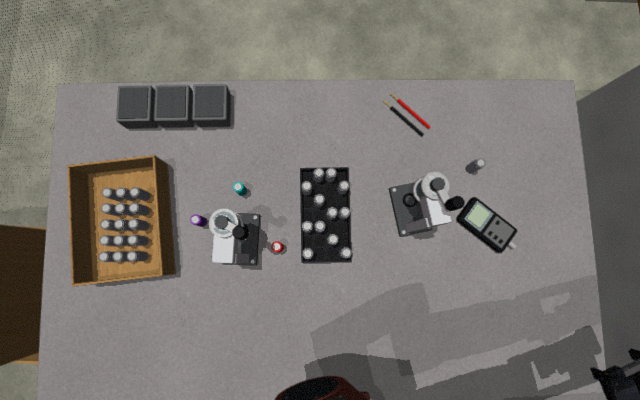

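The scene view shows two jacks. One has its knob at (195,130) and an empty cup at (213,222). The other has its knob at (402,163) and a grey cell at about (403,245), so it is the one meant; in the top view it sits at about (230,230). I'll confirm that in a crop and measure.

```bash
cat > h.py <<'E'
import numpy as np,cv2
def ray(s,uv):
    p=cv2.undistortPoints(np.array([[uv]],float),s["camera_matrix"],s["dist_coeffs"])[0,0]
    return -s["R"].T@s["t"], s["R"].T@np.array([p[0],p[1],1])
def plane(s,uv,z):
    c,d=ray(s,uv); return c+d*(z-c[2])/d[2]
def tri(r1,r2):
    A=np.stack([r1[1],-r2[1]],1);k=np.linalg.lstsq(A,r2[0]-r1[0],rcond=None)[0]
    a=r1[0]+k[0]*r1[1];b=r2[0]+k[1]*r2[1];return (a+b)/2,np.linalg.norm(a-b)
def proj(s,X):
    return cv2.projectPoints(np.array([X],float),cv2.Rodrigues(s["R"])[0],s["t"],s["camera_matrix"],s["dist_coeffs"])[0].ravel()
E
python3 - <<'E'
from h import *
sc=np.load("scene0.npz");tp=np.load("top0.npz")
def blob(s,x0,y0,x1,y1,th=45):
    g=s["img"][y0:y1,x0:x1].max(2)
    n,l,st,c=cv2.connectedComponentsWithStats((g<th).astype(np.uint8))
    for i in range(1,n):
        if st[i,4]>25: print(st[i]+[x0,y0,0,0,0],c[i]+[x0,y0])
for a in((sc,385,145,425,200),(sc,180,110,215,165),(tp,205,205,262,268),(tp,385,165,470,240)): print(a[1:]);blob(*a)
a=cv2.resize(sc["img"][140:280,350:450],None,fx=4,fy=4,interpolation=2)
b=cv2.resize(tp["img"][195:275,190:280],None,fx=4,fy=4,interpolation=2)
o=np.zeros((560,760,3),np.uint8);o[:560,:400]=a;o[:320,400:]=b
cv2.imwrite("pics/crop.png",o[:,:,::-1])
E
```

```text
(385, 145, 425, 200)
[394 152  16  24 284] [401.47887324 163.46830986]
[411 188  13  11  46] [414.47826087 193.56521739]
(180, 110, 215, 165)
[188 119  15  23 251] [195.49800797 129.77689243]
(205, 205, 262, 268)
[233 215  27  50 566] [248.65371025 238.56713781]
(385, 165, 470, 240)
[403 193  20  28 180] [413.12222222 205.73333333]
[445 197  19  14 193] [454.03626943 203.33678756]
[457 200  13  31 181] [464.10497238 216.28729282]
```

View pics/crop.png

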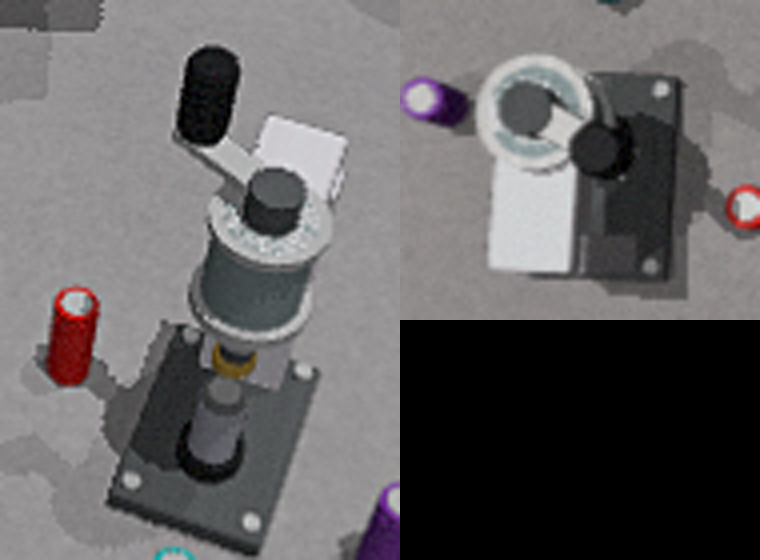

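The crop confirms that the jack at scene (405,210) / top (230,230) has a grey cell in its cup. Its grip is at scene (401.5,163.5) and top (239.5,231.7).

```bash
python3 - <<'E'
from h import *
from scipy.spatial.transform import Rotation as Ro
sc=np.load("scene0.npz");tp=np.load("top0.npz")
kt=plane(tp,(239.5,231.7),.2935);ks=plane(sc,(401.5,163.5),.271)
print("knob",kt,ks,tri(ray(tp,(239.5,231.7)),ray(sc,(402.5,153.5))))
print("hub",plane(tp,(221.2,222),.248),tri(ray(tp,(221.2,222)),ray(sc,(350+275/4,140+177/4))))
# base corners via bolts z~.02 : scene crop
for c in((190,335),(303,370),(131,481),(251,522)): print("bolt",plane(sc,(350+c[0]/4,140+c[1]/4),.02))
print("celltop",plane(sc,(350+226/4,140+392/4),.083))
ct=np.array(plane(sc,(350+226/4,140+392/4),.083))
print("foot bottom front: px row for heights at axis:",[(z,(proj(sc,[ct[0],ct[1],z])-[350,140])*4) for z in(.083,.101,.113,.125)])
from plant import bot
s=bot.sense();R=Ro.from_quat(s["ee_rot"]);print(R.as_matrix().round(3).tolist());print("delta tool",R.inv().apply(np.r_[kt[:2],.27]-s["tool_pos"]))
E
```

```text
knob [0.49868329 0.17478081 0.2935    ] [0.49780533 0.17650347 0.271     ] (array([0.49836107, 0.17439788, 0.29714934]), np.float64(0.0005549849298589672))
hub [0.52217778 0.21983676 0.248     ] (array([0.52179778, 0.21875797, 0.25212857]), np.float64(0.00026564161916675536))
bolt [0.44142283 0.19112816 0.02      ]
bolt [0.44386855 0.2613085  0.02      ]
bolt [0.55608535 0.18410684 0.02      ]
bolt [0.5593743  0.25445004 0.02      ]
celltop [0.52439597 0.22211361 0.083     ]
foot bottom front: px row for heights at axis: [(0.083, array([226., 392.])), (0.101, array([231.1969134 , 372.36851548])), (0.113, array([234.74111027, 358.96593246])), (0.125, array([238.35094213, 345.30321269]))]
[[0.941, 0.337, -0.0], [0.337, -0.941, 0.002], [0.0, -0.002, -1.0]]
delta tool [ 0.52839109 -0.62098858 -0.05547108]
```

```bash
python3 -m creep '[1,0,0,-1,0,0,0, 1,0,0,-1,0,0,0]'
python3 -m creep '[1,0.85,-1,-0.8,0,0,0, 1,0.85,-1,-0.8,0,0,0, 1,0.85,-1,-0.8,0,0,0]'
python3 -m creep '[1,0.85,-1,0,0,0,0, 1,0.85,-1,0,0,0,0, 1,0.85,-1,0,0,0,0]'
python3 -m creep '[1,0.85,-1,0,0,0,0, 1,0.85,-1,0,0,0,0, 1,0.85,-1,0,0,0,0]'
```

```text
time: 0.35
tool_pos: [0.2107, -0.5887, 0.3165]
ee_rot: [0.985, 0.171, 0.0, 0.001]
ft_force: [-0.6, -0.7, -0.2]
gripper_width: 0.0868
gripper_force: 0.0
time: 0.72
tool_pos: [0.258, -0.464, 0.3968]
ee_rot: [0.985, 0.172, 0.0, 0.001]
ft_force: [-0.0, -0.0, -0.8]
gripper_width: 0.0871
gripper_force: 0.0
time: 1.1
tool_pos: [0.3044, -0.3399, 0.3948]
ee_rot: [0.985, 0.173, 0.001, 0.0]
ft_force: [-0.1, -0.8, 0.3]
gripper_width: 0.087
gripper_force: 0.0
time: 1.48
tool_pos: [0.3505, -0.2177, 0.3945]
ee_rot: [0.985, 0.173, 0.0, 0.0]
ft_force: [-0.4, -0.7, 0.4]
gripper_width: 0.0871
gripper_force: 0.0
```

```bash
for i in 1; do python3 -m creep '[1,0.85,-1,0,0,0,0, 1,0.85,-1,0,0,0,0, 1,0.85,-1,0,0,0,0]'
python3 -m creep '[1,0.85,-1,0,0,0,0, 1,0.85,-1,0,0,0,0, 1,0.85,-1,0,0,0,0]'
python3 -m creep '[1,0.85,-1,0,0,0,0, 1,0.85,-1,0,0,0,0, 1,0.85,-1,0,0,0,0, 1,0.85,-1,0,0,0,0]'; done
python3 - <<'E'
from h import *
from plant import bot
from scipy.spatial.transform import Rotation as Ro
s=bot.snapshot("wrist");cv2.imwrite("pics/w1.png",s["img"][:,:,::-1]);np.savez("w1.npz",**s)
t=bot.sense();R=Ro.from_quat(t["ee_rot"]);print(t["tool_pos"],R.inv().apply(np.r_[.498,.175,.27]-t["tool_pos"]),proj(s,[.498,.175,.2935]),proj(s,[.5222,.2195,.248]))
E
```

```text
time: 1.85
tool_pos: [0.3968, -0.0952, 0.3942]
ee_rot: [0.985, 0.174, -0.0, -0.0]
ft_force: [0.0, -0.3, 1.0]
gripper_width: 0.087
gripper_force: 0.0
time: 2.22
tool_pos: [0.4431, 0.0269, 0.3936]
ee_rot: [0.985, 0.173, -0.001, -0.0]
ft_force: [-0.0, -0.7, -0.0]
gripper_width: 0.0869
gripper_force: 0.0
time: 2.72
tool_pos: [0.4891, 0.1465, 0.3937]
ee_rot: [0.985, 0.171, -0.001, 0.001]
ft_force: [-0.1, 0.8, -0.4]
gripper_width: 0.0871
gripper_force: 0.0
[0.48893758 0.14618966 0.39404497] [ 0.01832363 -0.02422225  0.12400341] [300.30817351 180.40858124] [273.07214583 140.13044278]
```

View pics/w1.png

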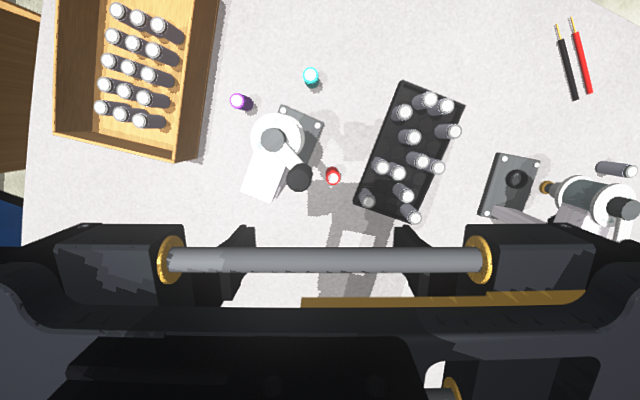

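The wrist view shows the knob at (299,177) and the hub at (273,139). The predictions were (300,180) and (273,140), so the position holds. I'll descend and grip.

```bash
python3 -m creep '[1,0.19,-0.25,0,0,0,0, 1,0.19,-0.25,0,0,0,0, 1,0.19,-0.25,0.3,0,0,0, 1,0.19,-0.25,0.5,0,0,0, 1,0.19,-0.25,0.5,0,0,0]'
python3 -m creep '[1,0,0,0.3,0,0,0, 1,0,0,0.6,0,0,0, 1,0,0,0.72,0,0,0, 1,0,0,0.72,0,0,0]'
python3 -m creep '[0,0,0,0,0,0,0, -0.4,0,0,0,0,0,0, -1,0,0,0,0,0,0, -1,0,0,0,0,0,0, -1,0,0,0,0,0,0, -1,0,0,0,0,0,0]' 25
```

```text
time: 3.4
tool_pos: [0.4971, 0.1769, 0.3424]
ee_rot: [0.985, 0.17, -0.002, 0.0]
ft_force: [0.2, 0.4, -0.1]
gripper_width: 0.0873
gripper_force: 0.0
time: 3.9
tool_pos: [0.498, 0.1781, 0.2726]
ee_rot: [0.985, 0.171, -0.0, 0.0]
ft_force: [0.5, -0.3, 0.3]
gripper_width: 0.087
gripper_force: 0.0
time: 4.65
tool_pos: [0.498, 0.1783, 0.2723]
ee_rot: [0.985, 0.171, -0.0, 0.0]
ft_force: [-0.3, -1.1, 0.0]
gripper_width: 0.0349
gripper_force: 0.0
```

```bash
python3 -m creep '[-1,0,0,0,0,0,0, -1,0,0,0,0,0,0, -1,0,0,0,0,0,0]' 25
python3 - <<'E'
from h import *
from plant import bot
from scipy.spatial.transform import Rotation as Ro
t=bot.sense();print(t["tool_pos"],t["gripper_width"],t["gripper_force"],t["ft_force"])
R=Ro.from_quat(t["ee_rot"]);c=np.array([.5222,.2195]);p=t["tool_pos"][:2];v=p-c
r=np.hypot(*v);a=np.arctan2(v[1],v[0]);print(r,a)
v=.05*v/r
for k in range(1,32):
    th=a-.2*k  # clockwise from above
    d=R.inv().apply(np.r_[c+.05*np.array([np.cos(th),np.sin(th)])-c-v,0]);print(k,np.round(d[:2]*10,2))
E
```

```text
time: 5.03
tool_pos: [0.4982, 0.1779, 0.2724]
ee_rot: [0.985, 0.171, 0.0, 0.0]
ft_force: [-0.2, -3.3, 0.2]
gripper_width: 0.0251
gripper_force: 25.0
[0.49817015 0.17786407 0.2723538 ] 0.025079440909597645 24.999913286883384 [-0.16121432 -3.33080758  0.24789766]
0.04807269964344885 -2.0942390031640636
1 [-0.06 -0.08]
2 [-0.1  -0.17]
3 [-0.12 -0.27]
4 [-0.12 -0.37]
5 [-0.1  -0.47]
6 [-0.06 -0.56]
7 [-0.   -0.64]
8 [ 0.07 -0.71]
9 [ 0.15 -0.77]
10 [ 0.25 -0.8 ]
11 [ 0.34 -0.82]
12 [ 0.44 -0.82]
13 [ 0.54 -0.8 ]
14 [ 0.63 -0.76]
15 [ 0.71 -0.7 ]
16 [ 0.78 -0.62]
17 [ 0.83 -0.54]
18 [ 0.87 -0.45]
19 [ 0.88 -0.35]
20 [ 0.88 -0.25]
21 [ 0.85 -0.15]
22 [ 0.81 -0.06]
23 [0.75 0.02]
24 [0.67 0.08]
25 [0.58 0.13]
26 [0.49 0.16]
27 [0.39 0.18]
28 [0.29 0.17]
29 [0.19 0.14]
30 [0.11 0.09]
31 [0.03 0.03]
```

Gripped: the opening is 25 mm on a 26 mm grip. I'll turn clockwise in 0.2 rad steps.

```bash
cat > log.py <<'E'
from h import *
from plant import bot
import json,os
t=bot.sense();f="log.json";L=json.load(open(f)) if os.path.exists(f) else [[.4982,.1779]]
L.append(list(map(float,t["tool_pos"][:2])));json.dump(L,open(f,"w"))
P=np.array(L);c=np.array([.5222,.2195])
if len(P)>3:
    A=np.c_[2*P,np.ones(len(P))];x=np.linalg.lstsq(A,(P**2).sum(1),rcond=None)[0];print("fit",x[:2],np.sqrt(x[2]+x[:2]@x[:2]))
v=P[-1]-c;a=np.arctan2(v[1],v[0]);tg=np.array([np.sin(a),-np.cos(a)])
F=t["ft_force"][:2];print("turned",(-2.094-a)%(2*np.pi),"r",np.hypot(*v),"tangential",-F@tg,"radial",F@v/np.hypot(*v),"z",t["ft_force"][2],t["gripper_force"],t["gripper_width"])
E
python3 -m creep '[-1,-0.06,-0.08,0,0,0,0, -1,-0.1,-0.17,0,0,0,0, -1,-0.12,-0.27,0,0,0,0]' 40; python3 log.py
python3 -m creep '[-1,0,-0.1,0,0,0,0, -1,0.02,-0.2,0,0,0,0, -1,0.06,-0.29,0,0,0,0]'; python3 log.py
```

```text
time: 5.4
tool_pos: [0.4775, 0.2, 0.2723]
ee_rot: [0.985, 0.171, 0.0, 0.0]
ft_force: [4.6, -3.5, -2.1]
gripper_width: 0.0243
gripper_force: 40.0
turned 0.6361948864955269 r 0.048743059153573305 tangential 5.023513022318023 radial -2.799081181349698 z -2.087396441885979 39.99839594587684 0.024302821660817434
time: 5.78
tool_pos: [0.4735, 0.2294, 0.2723]
ee_rot: [0.985, 0.171, 0.0, 0.001]
ft_force: [5.8, -4.9, -1.3]
gripper_width: 0.0246
gripper_force: 40.0
turned 1.2477385734607154 r 0.04970819253579354 tangential 3.671838160867737 radial -6.647546463428391 z -1.326252988232351 40.00050526577979 0.024590598305447013
```

```bash
python3 -m creep '[-1,0.06,-0.08,0,0,0,0, -1,0.13,-0.15,0,0,0,0, -1,0.21,-0.21,0,0,0,0]'; python3 log.py
python3 -m creep '[-1,0.1,-0.03,0,0,0,0, -1,0.19,-0.05,0,0,0,0]'; python3 log.py
python3 - <<'E'
from h import *
from plant import bot
s=bot.snapshot("scene");a=cv2.resize(s["img"][190:260,370:440],None,fx=7,fy=7,interpolation=2);cv2.imwrite("pics/s2.png",a[:,:,::-1])
E
```

```text
time: 6.15
tool_pos: [0.4861, 0.2554, 0.2722]
ee_rot: [0.985, 0.171, -0.0, 0.001]
ft_force: [4.7, -9.5, -0.3]
gripper_width: 0.0245
gripper_force: 40.0
fit [0.52272472 0.22138436] 0.049944216845310696
turned 1.8301559184577076 r 0.050894245092992715 tangential 3.395422897657052 radial -10.071774830419688 z -0.3380371070172721 40.00684800470481 0.024514168282762573
time: 6.4
tool_pos: [0.5016, 0.2666, 0.2722]
ee_rot: [0.985, 0.171, -0.001, 0.001]
ft_force: [-1.6, -8.9, 2.1]
gripper_width: 0.0245
gripper_force: 40.0
fit [0.52272035 0.22138299] 0.04994040384686111
turned 2.2053254530784923 r 0.05143993596604468 tangential 5.043122524489643 radial -7.560652539198755 z 2.0798473374763318 40.00793179962784 0.024508585570676172
```

View pics/s2.png

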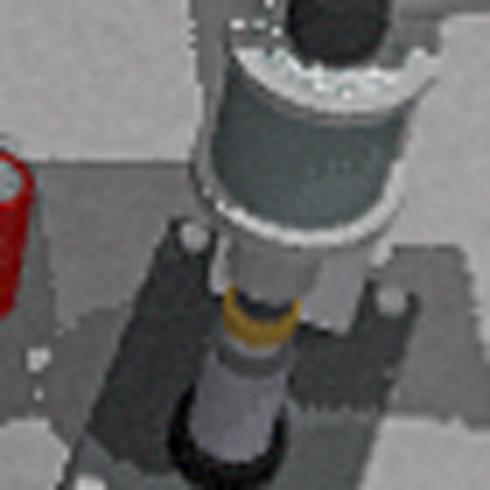

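The foot is still about 12 mm above the cell top, so I expect contact near 3.8 rad of turn. The circle fit gives a radius of 49.9 mm, which matches.

```bash
sed -i 's/c=np.array(\[.5222,.2195\])/c=np.array([.5227,.2214])/;s/-2.094-a/-2.0835-a/' log.py
python3 -m creep '[-1,0.1,0,0,0,0,0, -1,0.2,0.02,0,0,0,0]'; python3 log.py
python3 -m creep '[-1,0.09,0.04,0,0,0,0, -1,0.17,0.1,0,0,0,0]'; python3 log.py
python3 -m creep '[-1,0.07,0.08,0,0,0,0]'; python3 log.py
```

```text
time: 6.7
tool_pos: [0.5204, 0.2714, 0.2722]
ee_rot: [0.985, 0.171, -0.002, 0.001]
ft_force: [-4.0, -9.3, 3.0]
gripper_width: 0.0245
gripper_force: 40.0
fit [0.52283462 0.22139649] 0.050028953902628674
turned 2.5825352047231807 r 0.05006306574918291 tangential 4.4461778959294795 radial -9.056085690115317 z 2.9746160012857743 40.00826838891953 0.024531680796300324
time: 6.95
tool_pos: [0.5393, 0.2687, 0.2722]
ee_rot: [0.985, 0.172, -0.003, -0.0]
ft_force: [-5.3, -4.3, 2.5]
gripper_width: 0.0245
gripper_force: 40.0
fit [0.52286626 0.2213948 ] 0.050051583696148226
turned 2.9656884172342854 r 0.05012097479515256 tangential 3.634104262755588 radial -5.7964044047277135 z 2.539182355067074 40.00352343544364 0.024495131223134334
time: 7.08
tool_pos: [0.5485, 0.2644, 0.2722]
ee_rot: [0.985, 0.172, -0.002, -0.001]
ft_force: [-4.6, -0.5, 2.7]
gripper_width: 0.0244
gripper_force: 40.0
fit [0.52286206 0.22139549] 0.05004867837751481
turned 3.1689872903623164 r 0.050122978396832975 tangential 3.7204035981163446 radial -2.829267465235242 z 2.7104716358028513 40.00157717149705 0.024367031048375745
```

```bash
python3 -m creep '[-1,0.05,0.08,0,0,0,0]' >/dev/null; python3 log.py
python3 -m creep '[-1,0.04,0.09,0,0,0,0]'>/dev/null; python3 log.py
python3 -m creep '[-1,0.01,0.1,0,0,0,0]'>/dev/null; python3 log.py
python3 -m creep '[-1,0,0.1,0,0,0,0]'>/dev/null; python3 log.py
python3 - <<'E'
from h import *
from plant import bot
s=bot.snapshot("scene");a=cv2.resize(s["img"][190:260,370:440],None,fx=7,fy=7,interpolation=2);cv2.imwrite("pics/s3.png",a[:,:,::-1])
E
```

```text
fit [0.52288259 0.22138966] 0.050062510779790716
turned 3.358398322537409 r 0.05021138259213438 tangential 5.707929497631268 radial -3.674048787977952 z 2.5764711045921023 40.000805240124464 0.024446288520235622
fit [0.5229467 0.2213629] 0.050105207195218285
turned 3.546387424927991 r 0.0504207610777242 tangential 5.722295411244801 radial -5.436580223051519 z 3.1525997827003516 40.0009683938697 0.024712239409426018
fit [0.52292082 0.22137757] 0.05008779820444566
turned 3.734438284622022 r 0.05020223343245582 tangential 8.101671534814571 radial -0.21793992990655742 z 0.6580669510625767 40.00061791855842 0.024235453926027103
fit [0.52293196 0.22136941] 0.05009549848888034
turned 3.925192891351791 r 0.05034915207572453 tangential 8.770614367184828 radial -1.0030881412187953 z 0.2448906479560159 40.00070896698162 0.024862415458697613
```

View pics/s3.png

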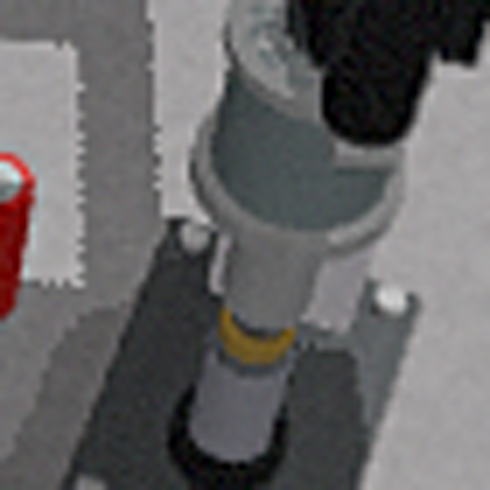

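Force at the grip has risen from about 4 N to 8.8 N, and the foot looks seated on the cell. I'll check how far the foot has travelled using the brass mask.

```bash
python3 - <<'E'
from h import *
from plant import bot
sc=np.load("scene0.npz");o=np.array([.5228,.2214])
ims=[sc["img"][190:260,370:440],cv2.resize(cv2.imread("pics/s2.png")[:,:,::-1],(70,70),interpolation=3),cv2.resize(cv2.imread("pics/s3.png")[:,:,::-1],(70,70),interpolation=3)]
for im in ims:
    im=im.astype(int);m=(im[...,0]-im[...,2]>50)&(im[...,0]>im[...,1]+15)
    ys,xs=np.nonzero(m);k=(ys>25)&(xs>20)&(xs<55);ys,xs=ys[k],xs[k];print(k.sum(),xs.mean()+370,ys.mean()+190,ys.max()+190,np.bincount(ys).tolist()[30:])
for z in(.083,.09,.1,.11,.12):
    e=[proj(sc,[o[0]+.012*np.cos(a),o[1]+.012*np.sin(a),z])[1] for a in np.arange(0,6.28,.1)];e2=[proj(sc,[o[0]+.012*np.cos(a),o[1]+.012*np.sin(a),z+.008])[1] for a in np.arange(0,6.28,.1)];print(z,"bottom front row",max(e),"mid",(max(e)+max(e2))/2)
E
```

```text
36 406.8611111111111 230.91666666666666 234 [0, 0, 0, 0, 0, 0, 1, 2, 2, 3, 4, 7, 9, 7, 1]
33 406.1212121212121 235.8181818181818 238 [0, 0, 0, 0, 0, 0, 0, 0, 0, 0, 0, 1, 1, 2, 3, 4, 8, 9, 5]
33 405.72727272727275 238.60606060606062 241 [0, 0, 0, 0, 0, 0, 0, 0, 0, 0, 0, 0, 0, 0, 0, 2, 1, 4, 7, 9, 7, 3]
0.083 bottom front row 241.81048670092576 mid 240.73311607999392
0.09 bottom front row 239.92658673007838 mid 238.83715819966977
0.1 bottom front row 237.19865443801308 mid 236.0916608111856
0.11 bottom front row 234.4267077818331 mid 233.30173895416502
0.12 bottom front row 231.60971846936934 mid 230.46635208469763
```

```bash
python3 -m creep '[-1,-0.01,0.05,0,0,0,0]'>/dev/null; python3 log.py
python3 -m creep '[-1,0,0,0,0,0,0, -1,0,0,0,0,0,0]'>/dev/null; python3 log.py
python3 - <<'E'
from h import *
from plant import bot
im=bot.snapshot("scene")["img"][190:260,370:440].astype(int);m=(im[...,0]-im[...,2]>50)&(im[...,0]>im[...,1]+15)
ys,xs=np.nonzero(m);k=(ys>25)&(xs>20)&(xs<55);print(k.sum(),ys[k].mean()+190,ys[k].max()+190)
E
```

```text
fit [0.5229228  0.22137706] 0.05008898178098509
turned 4.020340943496906 r 0.05026165666693297 tangential 9.24144249681734 radial 2.433956657764212 z -1.3950009323686225 40.00031163683161 0.024322773960324128
fit [0.52292385 0.22137616] 0.05008973607229848
turned 4.030406264629015 r 0.05031281665896689 tangential 6.2485058054678095 radial 0.040729226121177776 z -0.6238638432720469 40.00009294599295 0.024386000836227856
34 238.6764705882353 241
```

The foot stayed put (row 238.7) while the crank went on turning and got heavier (9.2 N), so it is firmly seated. I'll release and lift straight up.

```bash
python3 -m creep '[-0.3,0,0,0,0,0,0, 0.3,0,0,0,0,0,0, 1,0,0,0,0,0,0, 1,0,0,0,0,0,0, 1,0,0,0,0,0,0, 1,0,0,0,0,0,0]'
python3 -m creep '[1,0,0,-0.3,0,0,0, 1,0,0,-0.7,0,0,0, 1,0,0,-1,0,0,0, 1,0,0,-1,0,0,0]'
python3 - <<'E'
from h import *
from plant import bot
s=bot.snapshot("scene")["img"];im=s[190:260,370:440].astype(int);m=(im[...,0]-im[...,2]>50)&(im[...,0]>im[...,1]+15)
ys,xs=np.nonzero(m);k=(ys>25)&(xs>20)&(xs<55);print(k.sum(),ys[k].mean()+190,ys[k].max()+190)
a=cv2.resize(s[90:290,160:460],None,fx=2.6,fy=2.6,interpolation=2);cv2.imwrite("pics/s4.png",a[:,:,::-1])
E
```

```text
time: 8.8
tool_pos: [0.5732, 0.2263, 0.2723]
ee_rot: [0.985, 0.171, -0.0, 0.0]
ft_force: [0.1, -0.7, 0.1]
gripper_width: 0.0725
gripper_force: 0.0
time: 9.3
tool_pos: [0.5744, 0.2267, 0.3759]
ee_rot: [0.985, 0.171, 0.003, -0.0]
ft_force: [0.5, -0.4, -0.5]
gripper_width: 0.0866
gripper_force: 0.0
34 238.73529411764707 241
```

View pics/s4.png

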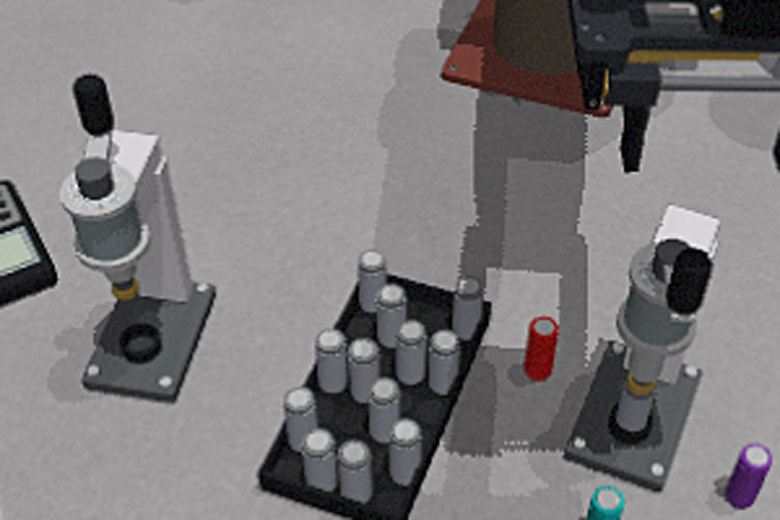

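The crop shows the foot resting on the upright cell at (640,390), the gripper clear of everything, and the other jack's crank unmoved. I'll hand it in.

```bash
python3 -m creep '[1,0,0,0,0,0,0, 1,0,0,0,0,0,0]' | head -1; python3 -c "
from plant import bot
print(bot.sign_off())"
```

```text
time: 9.6
the job is handed in; nothing more can be done
None
```

The job is handed in with no verdict shown: the foot presses on the upright cell at an estimated 25 N, the crank is released with the arm clear, and the empty jack's crank was left alone.

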